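# Oil the belt tensioner and hold it wound to its stop

## Task

Oil the belt tensioner: press the sprung spray cap on the small brown bottle all the way down and let it come fully back up. Then, with the fingers, swing the tensioner's sprung cage arm over against its spring until it is at its forward stop, and finish while still holding it there. Leave the other things on the bench where they are.

Things in the scene. Friction and masses are not known exactly. Their poses are not given: they have to be found in the camera images.
- tensioner: belt tensioner fixed to the bench: aluminium base plate 130 x 90 x 10 mm; on its +y side an upright grey hanger plate (94 mm long, 8 mm thick, top 128 mm above the bench) with a spring drum, two stop pins and the cage arm. Origin: centre of the plate's underside, on the bench. x axis: 'forward', the way the arm is pushed (roughly away from the robot); z up
- pivot (a point): pivot axis of the cage arm, 75 mm above the bench straight over the tensioner's origin; the axis runs along the tensioner's y
- cage (a joint): angle of the cage arm about its pivot (rad): 0 at rest, leaning 0.65 rad back from upright (to the tensioner's -x); grows as the arm is swung up and forward; 0.80 at the forward stop, where it leans 0.15 rad past upright. A spring always drives it back: about 2 N at the push bar to start it, 6 N at the stop; it snaps back if let go
- push_bar (a point): centre of the steel push bar across the arm's free end: 14 mm thick, 50 mm long along the tensioner's y, 120 mm from the pivot (170 mm above the bench at rest, 194 mm and 91 mm farther forward at the stop). Turns with the arm. Below it: side plates 12 mm wide, 20 mm over both, and a black 34 mm pulley 68 mm from the pivot. Nothing stands behind or above the bar
- oiler: small brown bottle, 38 mm diameter, fixed upright in a round dark foot (64 mm diameter) fixed to the bench, beside the tensioner on its -y side; on top a white spray cap whose nozzle faces the tensioner. Origin: centre of the foot's underside, on the bench
- spray_cap (a joint): how far the sprung spray cap is pressed down (m): 0 up, 0.007 fully down; takes about 5 N to press fully, comes up by itself
- cap_top (a point): centre of the flat top of the white spray cap (26 mm diameter), 126 mm above the bench when up; moves down with the cap
- hex_key: steel hex key, 35 x 93 x 7 mm, lying loose near the tensioner; a bystander. Origin: centre of its underside
- weight_50: small brass laboratory weight with a knob, 29 mm diameter, 40 mm tall, standing loose near the tensioner; a bystander. Origin: centre of its underside
- calliper: steel calliper, 57 x 225 x 8 mm, lying loose; a bystander. Origin: centre of its underside
- screwdriver_a: screwdriver with a red handle, 24 x 184 x 23 mm, lying loose; a bystander. Origin: centre of its underside
- beaker: clear beaker, 54 mm diameter, 70 mm tall, standing loose; a bystander. Origin: centre of its underside
- masking_tape: roll of masking tape, 96 mm diameter, 25 mm high, lying loose; a bystander. Origin: centre of its underside
Mind the look-alikes: they are no part of the job. There is more than one size of the tensioner; the job needs the larger.

How it is judged:
By the outcome, as a careful person would: the job done as asked, in the order asked, and still so for the second after the job is handed in, while the arm keeps its last pose, push and grip.
It also fails if it takes over 42 s, if anything falls off the work surface, if the arm or the gripper's body presses on something with over 40 N, if the wrist force passes 120 N, or if a joint passes its speed limit or range.

## Robot

A 6-joint arm with a two-finger parallel gripper is mounted at the origin on a cart in front of the work surface, level with it; the furniture and walls round the work are solid. World frame = base frame: x ahead of the robot, y to its left, z up, the work surface at z = 0. Lengths are in m, angles in rad, forces in N, time in s.
With the tool pointing down it reaches from about 0.375 to 0.9 m from the base axis. Payload 3.1 kg.
Tool frame: the origin (TCP) lies on the centre line of the jaws, within the pads' length; the fingertips stand 8 mm ahead of it and the grasp point (between the pads) lies 11 mm behind it; z points along the fingers, y is the line along which they close (so a half turn about z gives the same grasp; the last joint's range is limited). The gripper opens to 87 mm and grips with 3 to 60 N. Pads are 19 mm wide; open, the fingers measure 117 mm over their backs; the gripper's body (75 mm by 190 mm) begins 51 mm behind the grasp point.
Start: joints at [-1.413, 0.527, 1.433, -0, 1.181, -0.178], TCP at [0.206, -0.59, 0.231] pointing down, gripper open.
Joint ranges: [-3.08, 3.08], [-0.75, 2.2], [0.22, 2.44], [-1.43, 4.57], [0, 2.65], [-2.85, 2.85]. Speed limits (rad/s): [2.79, 2.79, 3.14, 3.14, 3.14, 3.14].

## Interface

Orientations are given as a unit quaternion [x, y, z, w].
In Python, from rig import robot gives the robot as it stands. The module is installed in compiled form; this text tells all that it offers.
- The arm moves only by the tool send_rows, never from a script. Its argument "increments" is one flat list of numbers, 7 for each row, row after row: the turn, a rotation vector about the world's x, y, z in rad, then the shift along the world's x, y, z in cm, then the opening, from 0 (shut) to 1 (fully open). A call has 1 to 20 rows; each row shifts and turns the commanded pose from where the row before left it; what a row does not reach is not made up. A row lasts 1/12 s, in which the tool goes at most 41.7 mm and 7.16 degrees, less where a joint would pass 70% of its speed; a pose out of reach is approached as far as the arm can. A call is refused whole if a number of a shift passes 4.17 or a number of a turn 0.125, either way. A call with a gripper value outside its range is refused whole. The fingers move at their own pace and stop on an object; "newtons" is the grip in N (left out, the last holds). Time passes only in rows, so rows that do not move let the fingers close. It gives the time, the measured TCP pose, the force, the opening and the grip force at its end, in the units of the state.
- robot.get_obs(): the state, without advancing time (a new reading comes with each control period).
- robot.camera(name): name is "side" or "top" or "wrist"; returns a dict with "image" (480x640x3 uint8, red, green, blue), "range_z" (480x640 float32, m along the optical axis (not along the pixel's ray), 0 where there is no reading), "fx", "fy", "cx", "cy" (pixels), "dist_coeffs" ([k1, k2, p1, p2, k3] as OpenCV has them; the pictures are not rectified), "R" (3x3) and "t" (3): a world point X has camera coordinates R X + t. Camera axes: x right, y down, z forward; pixel columns grow to the right and rows downward; lengths in m; the calibration is good to about 2 mm. A picture is of the moment at which its call begins.
- robot.hand_in(): hands the job in; it is judged then, once.
The state is a dict: "time": time; "q": joint angles; "joint_velocities": joint speeds; "joint_torque": joint torques, N m; "position": TCP position; "tool_rot": TCP orientation; "ft_force": force on the tool from outside, world axes, zero at the start; "moment": the same for the moment, N m; "grip_width": finger opening in m; "grip_force": force on a finger pad.
Only numpy, scipy, OpenCV 4.12 (cv2) and the standard library are available. Lean on these libraries where they do the work, as an engineer would, in place of code of your own. Each camera call takes 0.05 s, during which the arm holds its last target. There are 200 camera calls.

## Working session

There is one attempt and no reset: what is moved stays moved. The work goes in short steps, Python scripts to look and compute and a tool call to move; the robot and the scene stay as the last step left them, time stands still between calls to the robot, and variables do not carry over. Pictures are saved under pics/ and viewed, at most 10 in all, crops included, and the job is handed in when it is done.

Besides the shell and the picture viewer there is one more tool, called in YAML: its name, and indented under it one key for each argument. send_rows: Moves the arm, as the interface text tells. Its arguments: {"type":"object","properties":{"increments":{"type":"array"},"newtons":{"type":"number"}},"required":["increments"]}

```bash
mkdir -p pics; cat > h.py <<'E'
import numpy as np, cv2
from rig import robot
def cam(n):
    c=robot.camera(n); c['K']=np.array([[c['fx'],0,c['cx']],[0,c['fy'],c['cy']],[0,0,1.]]); c['D']=np.array(c['dist_coeffs'],float); c['R']=np.array(c['R']); c['t']=np.array(c['t']).ravel(); return c
def save(c,f): cv2.imwrite('pics/'+f,c['image'][:,:,::-1])
def rays(c,uv):
    p=cv2.undistortPoints(np.array(uv,float).reshape(-1,1,2),c['K'],c['D']).reshape(-1,2)
    return np.c_[p,np.ones(len(p))]
def onplane(c,uv,z):
    d=rays(c,uv)@c['R']; o=-c['R'].T@c['t']
    return o+d*((z-o[2])/d[:,2])[:,None]
def cloud(c):
    v,u=np.mgrid[0:480,0:640]; r=rays(c,np.c_[u.ravel(),v.ravel()])
    return ((r*c['range_z'].reshape(-1,1)-c['t'])@c['R']).reshape(480,640,3)
E
python3 - <<'E'
from h import *
a=cam('top');b=cam('side');save(a,'t1.png');save(b,'s1.png')
for c in (a,b): print(-c['R'].T@c['t'],c['R'][2])
print(robot.get_obs())
E
```

```text
[0.49568023 0.12020921 1.41697763] [ 0.05018385  0.01525298 -0.99862352]
[ 0.60781865 -0.90794505  0.81505865] [-0.04804501  0.82970818 -0.5561259 ]
{'time': 0.1, 'q': array([-1.41345971e+00,  5.28386981e-01,  1.43374322e+00,  4.39162743e-06,
        1.18135462e+00, -1.78497078e-01]), 'joint_velocities': array([-0.00261913, -0.00195495, -0.00232953,  0.00033395, -0.00042264,
       -0.0013548 ]), 'joint_torque': array([-2.26035850e-04, -4.40987062e+01, -1.77149695e+01,  6.34814682e-02,
        5.33701340e-02, -4.77425817e-05]), 'position': array([ 0.20590564, -0.58945764,  0.22967082]), 'tool_rot': array([ 9.85934759e-01,  1.67127960e-01,  1.20401292e-05, -9.46013111e-04]), 'ft_force': array([-0.05759934,  0.09792129,  0.11401853]), 'moment': array([ 0.0016505 , -0.02235935,  0.04170099]), 'grip_force': 0.0, 'grip_width': 0.08675573447618098}
```

View pics/t1.png

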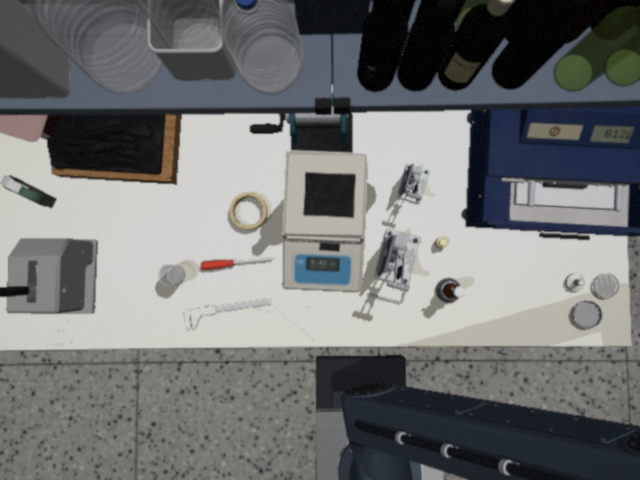

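View pics/s1.png

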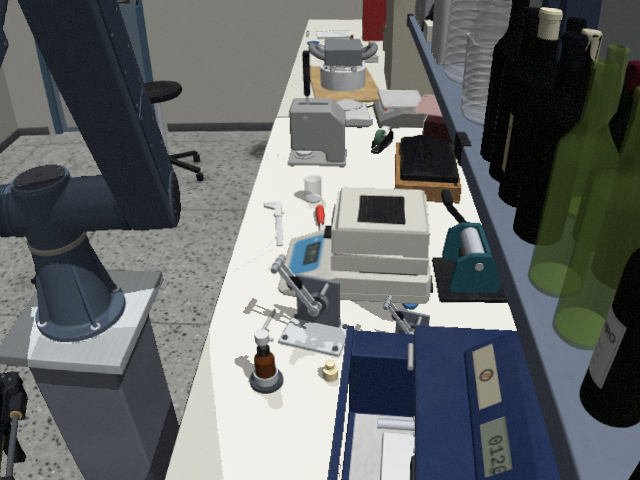

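The top view shows the larger tensioner at (398,262), the oiler at (450,290) and the smaller look-alike at (413,185). The side view shows the larger one at (310,320) and the oiler at (264,365), its cap at (262,338).

```bash
python3 - <<'E'
from h import *
for n,box in (('top',(360,220,480,330)),('side',(230,240,360,400))):
    c=cam(n);P=cloud(c);x0,y0,x1,y1=box
    im=c['image'][y0:y1,x0:x1].astype(int);Q=P[y0:y1,x0:x1];ok=c['range_z'][y0:y1,x0:x1]>0
    print(n,'plane z at bench',np.median(Q[ok&(abs(Q[...,2])<.01)][:,2]))
    xy=Q[...,:2]
    m=ok&(Q[...,2]>.155)&(Q[...,2]<.2); print('bar',m.sum(),Q[m].mean(0) if m.any() else 0,Q[m].min(0),Q[m].max(0))
    if m.sum()>5: r=cv2.minAreaRect((Q[m][:,:2]*1000).astype(np.float32));print(r)
    b=onplane(c,[[450,290]],0)[0] if n=='top' else onplane(c,[[266,379]],0)[0]
    print('foot approx',b)
    m=ok&(np.hypot(xy[...,0]-b[0],xy[...,1]-b[1])<.05)&(Q[...,2]>.105)
    print('cap',m.sum(),Q[m].mean(0),Q[m].min(0),Q[m].max(0), np.c_[Q[m]][::3][:12].round(3).tolist())
    cv2.imwrite(f'pics/{n}_crop.png',cv2.resize(c['image'][y0:y1,x0:x1,::-1],None,fx=4.5 if n=='top' else 3.7,fy=4.5 if n=='top' else 3.7,interpolation=cv2.INTER_CUBIC))
    # plate top / hanger
    m=ok&(Q[...,2]>.10)&(Q[...,2]<.135)&(xy[...,1]>b[1]+.05); print('hanger',m.sum(),cv2.minAreaRect((Q[m][:,:2]*1000).astype(np.float32)))
E
```

```text
top plane z at bench 0.0014544851415347864
bar 185 [ 0.48975548 -0.02495251  0.17729423] [ 0.45876668 -0.22548154  0.15500725] [0.617068   0.05006227 0.19999098]
((537.2833862304688, -88.45216369628906), (156.2240447998047, 275.9519348144531), 0.7034000754356384)
foot approx [ 0.45291528 -0.19053246  0.        ]
cap 126 [ 0.45381679 -0.18043409  0.12574197] [ 0.44010289 -0.19570237  0.10686977] [ 0.46600072 -0.16410293  0.1319036 ] [[0.466, -0.176, 0.119], [0.466, -0.182, 0.126], [0.464, -0.165, 0.126], [0.464, -0.174, 0.12], [0.464, -0.179, 0.127], [0.464, -0.185, 0.13], [0.461, -0.165, 0.129], [0.461, -0.172, 0.128], [0.461, -0.179, 0.128], [0.461, -0.186, 0.127], [0.459, -0.167, 0.117], [0.459, -0.172, 0.125]]
hanger 305 ((546.8876953125, -23.193374633789062), (120.91901397705078, 80.65843200683594), 38.81201934814453)
side plane z at bench 9.556821701529059e-05
bar 1396 [ 0.58663477 -0.1906817   0.18119229] [ 0.45845776 -0.38588534  0.15502415] [0.62878291 0.05577565 0.19759109]
((543.0169677734375, -164.88555908203125), (441.5499267578125, 169.95611572265625), 89.77961730957031)
foot approx [ 0.45414821 -0.17765784  0.        ]
cap 221 [ 0.45718336 -0.18705321  0.12077577] [ 0.44384659 -0.19760183  0.10508831] [ 0.46880157 -0.16574946  0.12792015] [[0.452, -0.173, 0.126], [0.458, -0.174, 0.128], [0.463, -0.166, 0.121], [0.448, -0.173, 0.123], [0.454, -0.174, 0.125], [0.459, -0.173, 0.124], [0.464, -0.171, 0.123], [0.446, -0.178, 0.126], [0.451, -0.177, 0.126], [0.456, -0.178, 0.126], [0.462, -0.176, 0.125], [0.466, -0.17, 0.119]]
hanger 1152 ((562.8428955078125, -7.644462585449219), (166.15354919433594, 81.44265747070312), 41.38785171508789)
```

View pics/top_crop.png

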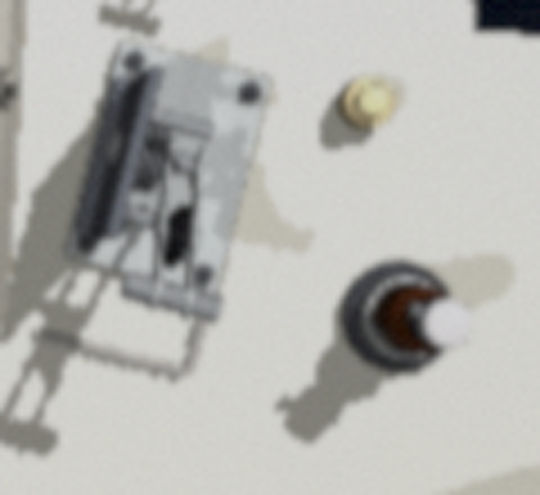

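View pics/side_crop.png

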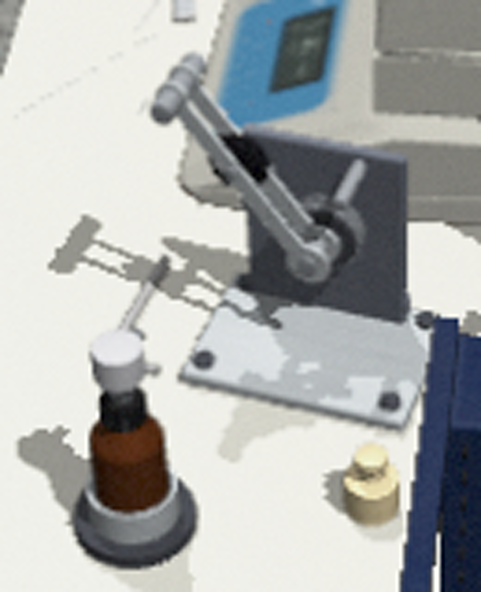

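The top crop shows the cap at full-image (459.3,291.8), the bar from (388.4,283.8) to (408.2,288.4), and plate bolts at (389.6,233.3), (415.6,240.4) and (405.3,280.4). The hex key is behind the plate at about (385,298) and the weight is at (442,242). The side crop shows the cap top at (262,333) and the bar ends at (275,269) and (283,258).

```bash
python3 - <<'E'
from h import *
c=cam('top')
print('cap',onplane(c,[[459.3,291.8]],.126))
B=onplane(c,[[389.6,233.3],[415.6,240.4],[405.3,280.4]],.012);print('bolts',B)
d=B[1]-B[2];print('yaw from x edge',np.arctan2(d[1],d[0]));d=B[0]-B[1];print('from y edge',np.arctan2(-d[0],d[1]),'centre',(B[0]+B[2])/2)
E2=onplane(c,[[388.4,283.8],[408.2,288.4]],.174);print('bar',E2,E2.mean(0),np.linalg.norm(E2[0]-E2[1]),'yaw',np.arctan2(-(E2[0]-E2[1])[0],(E2[0]-E2[1])[1]))
s=cam('side');print('side cap',onplane(s,[[262,332]],.126),'bar',onplane(s,[[275.4,268.5],[282.4,256.6]],.170))
P=cloud(c);Q=P[278:294,384:412];m=(Q[...,2]>.15)&(Q[...,2]<.19);print(m.sum(),Q[m].mean(0),cv2.minAreaRect((Q[m][:,:2]*1000).astype(np.float32)))
E
```

```text
cap [[ 0.45239699 -0.18435818  0.126     ]]
bolts [[ 0.5995957  -0.03682503  0.012     ]
 [ 0.58068682 -0.1030194   0.012     ]
 [ 0.47845077 -0.07504586  0.012     ]]
yaw from x edge -0.267080187964601
from y edge -0.27824661393008565 centre [ 0.53902324 -0.05593544  0.012     ]
bar [[ 0.47303083 -0.0143137   0.174     ]
 [ 0.46235048 -0.05874858  0.174     ]] [ 0.46769066 -0.03653114  0.174     ] 0.04570041633534934 yaw -0.23588512646447643
side cap [[ 0.45667783 -0.18011673  0.126     ]] bar [[ 0.46827463 -0.0499624   0.17      ]
 [ 0.47753792 -0.01049695  0.17      ]]
156 [ 0.47134211 -0.03526691  0.17581145] ((475.1375732421875, -36.86158752441406), (50.00188446044922, 26.048974990844727), 78.24588775634766)
```

send_rows:
  increments: [0,0,-0.034,1.38,2.26,-0.22,0,0,0,-0.034,1.38,2.26,-0.22,0,0,0,-0.034,1.38,2.26,-0.22,0,0,0,-0.034,1.38,2.26,-0.22,0,0,0,-0.034,1.38,2.26,-0.22,0,0,0,-0.034,1.38,2.26,-0.22,0,0,0,-0.034,1.38,2.26,-0.22,0,0,0,-0.034,1.38,2.26,-0.22,0,0,0,-0.034,1.38,2.26,-0.22,0,0,0,-0.034,1.38,2.26,-0.22,0,0,0,-0.034,1.38,2.26,-0.22,0,0,0,-0.034,1.38,2.26,-0.22,0,0,0,-0.034,1.38,2.26,-0.22,0,0,0,-0.034,1.38,2.26,-0.22,0,0,0,-0.034,1.38,2.26,-0.22,0,0,0,-0.034,1.38,2.26,-0.22,0,0,0,-0.034,1.38,2.26,-0.22,0,0,0,-0.034,1.38,2.26,-0.22,0,0,0,0,0,0,0,0,0,0,0,0,0,0,0]
  newtons: 20

```text
time: 1.97
position: [0.4547, -0.1822, 0.1909]
tool_rot: [0.991, -0.136, -0.0, 0.0]
ft_force: [-0.1, -0.5, 0.1]
grip_width: 0.0006
grip_force: 0.0
```

```bash
python3 - <<'E'
from h import *
s=cam('side');w=cam('wrist')
a=cv2.resize(s['image'][230:410,200:380],(500,500),interpolation=cv2.INTER_CUBIC);b=cv2.resize(w['image'],(0,0),fx=.46,fy=.46)
o=np.zeros((500,800,3),np.uint8);o[:,:500]=a;o[:b.shape[0],500:500+b.shape[1]]=b[:,:300]
cv2.imwrite('pics/c1.png',o[:,:,::-1]);x=robot.get_obs();print(x['position'],x['tool_rot'],x['q'],x['time'],x['grip_width'],x['ft_force'])
E
```

```text
[ 0.45434174 -0.18372616  0.1910506 ] [ 9.90515015e-01 -1.37404230e-01  9.06658949e-05  2.74300513e-04] [-6.12497718e-01  4.05506590e-01  1.80757591e+00 -5.06043006e-04
  9.28098199e-01  1.23428246e+00] 2.0667 0.00044820497487330514 [-0.01312203 -0.34983191  0.31535343]
```

View pics/c1.png

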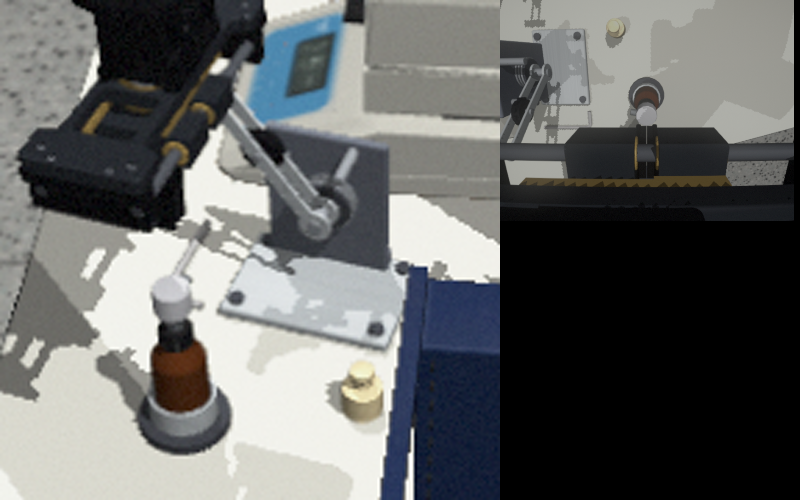

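The fingers sit in line with the cap: wrist inset cap (646,113), fingers (646,150). The body stays above the bar, so I'll descend.

send_rows:
  increments: [0,0,0,0,0,-1.5,0,0,0,0,0,0,-1.5,0,0,0,0,0,0,-1.5,0,0,0,0,0,0,-0.6,0,0,0,0,0,0,-0.3,0,0,0,0,0,0,-0.3,0,0,0,0,0,0,-0.3,0,0,0,0,0,0,0,0,0,0,0,0,0,0,0]

```text
time: 2.82
position: [0.4546, -0.1838, 0.1316]
tool_rot: [0.99, -0.138, 0.0, 0.001]
ft_force: [-0.8, -0.6, 2.2]
grip_width: 0.0004
grip_force: 1.4
```

Contact came at about 0.134 as expected. Next I'll press to the end.

send_rows:
  increments: [0,0,0,0,0,-0.2,0,0,0,0,0,0,-0.2,0,0,0,0,0,0,-0.2,0,0,0,0,0,0,0,0,0,0,0,0,0,0,0]

```text
time: 3.23
position: [0.4549, -0.1838, 0.1271]
tool_rot: [0.991, -0.137, 0.001, 0.001]
ft_force: [-3.9, -1.5, 19.3]
grip_width: 0.0006
grip_force: 9.8
```

The cap has bottomed out: 7 mm of travel and 19 N. I'll release it and move behind the bar.

send_rows:
  increments: [0,0,0,0,0,0.8,0,0,0,0,0,0,1.5,0,0,0,0,0,0,2.5,0,0,0,0,0,0,2.5,0,0,0,0,0,0,1.7,0,0,0,0,-0.5,2.0,0,0,0,0,0,-0.5,2.0,0,0,0,0,0,-0.5,2.0,0,0,0,0,0,-0.5,2.0,0,0,0,0,0,-0.5,2.0,0,0,0,0,0,-0.5,2.0,0,0,0,0,0,-0.5,2.0,0,0,0,0,0,0,1.9,0,0,0,0,0,0,0,0,0,0,0,0,0,0,0,0]

```text
time: 4.48
position: [0.4194, -0.0235, 0.2149]
tool_rot: [0.991, -0.137, 0.0, -0.0]
ft_force: [-0.1, 0.3, -0.2]
grip_width: 0.0005
grip_force: 0.0
```

```bash
python3 - <<'E'
from h import *
s=cam('side');w=cam('wrist')
a=cv2.resize(s['image'][210:390,200:380],(500,500),interpolation=cv2.INTER_CUBIC);b=cv2.resize(w['image'],(0,0),fx=.46,fy=.46)
o=np.zeros((500,800,3),np.uint8);o[:,:500]=a;o[:b.shape[0],500:500+b.shape[1]]=b[:,:300]
cv2.imwrite('pics/c2.png',o[:,:,::-1]);x=robot.get_obs();print(x['position'],x['tool_rot'],x['time'],x['ft_force'])
P=cloud(s);m=(np.hypot(P[...,0]-.455,P[...,1]+.183)<.012)&(P[...,2]>.09);z=P[...,2][m];print(m.sum(),np.percentile(z,[50,75,90,97]))
E
```

```text
[ 0.41993819 -0.02469141  0.21494053] [ 9.90488506e-01 -1.37594821e-01  4.20048677e-04  9.51505182e-05] 4.5833 [ 0.48747375  0.00597893 -0.14246136]
190 [0.12345917 0.12566296 0.1264615  0.12742281]
```

View pics/c2.png

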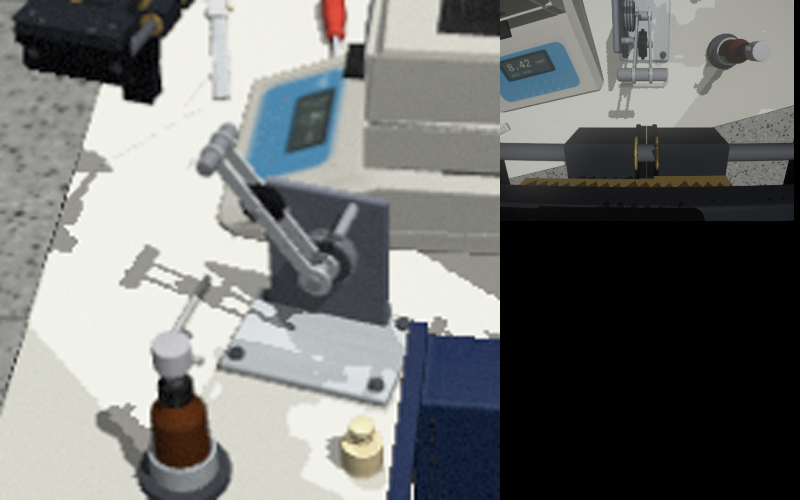

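The cap is back up (0.126 m) and the bar is centred ahead of the fingers. I'll descend and push along the arc.

send_rows:
  increments: [0,0,0,0,0,-2.5,0,0,0,0,0,0,-2.4,0,0,0,0,0,0,0,0,0,0,0,1.54,-0.43,0,0,0,0,0,1.54,-0.43,0,0,0,0,0,0.73,-0.2,0.49,0,0,0,0,0.73,-0.2,0.49,0,0,0,0,0.79,-0.22,0.37,0,0,0,0,0.79,-0.22,0.37,0,0,0,0,0,0,0,0]

```text
time: 5.42
position: [0.4806, -0.0419, 0.1847]
tool_rot: [0.99, -0.138, -0.0, 0.0]
ft_force: [-6.2, -0.7, 4.5]
grip_width: 0.0004
grip_force: 3.8
```

send_rows:
  increments: [0,0,0,0.83,-0.23,0.25,0,0,0,0,0.83,-0.23,0.25,0,0,0,0,0.86,-0.24,0.12,0,0,0,0,0.86,-0.24,0.12,0,0,0,0,0.87,-0.24,0,0,0,0,0,0.6,-0.17,0,0,0,0,0,0,0,0,0]

```text
time: 6.0
position: [0.529, -0.0553, 0.1919]
tool_rot: [0.99, -0.138, -0.0, 0.0]
ft_force: [-4.3, -0.1, 5.5]
grip_width: 0.0004
grip_force: 3.6
```

```bash
python3 - <<'E'
from h import *
s=cam('side');w=cam('wrist')
a=cv2.resize(s['image'][210:390,200:380],(500,500),interpolation=cv2.INTER_CUBIC);b=cv2.resize(w['image'],(0,0),fx=.46,fy=.46)
o=np.zeros((500,800,3),np.uint8);o[:,:500]=a;o[:b.shape[0],500:500+b.shape[1]]=b[:,:300]
cv2.imwrite('pics/c3.png',o[:,:,::-1])
E
```

```text
(no output)
```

View pics/c3.png

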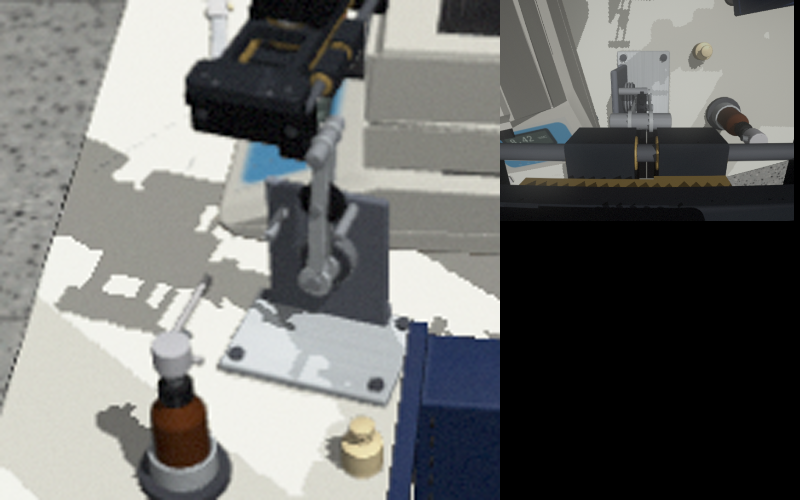

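The arm is now near upright (pixel (320,200) of the crop), and the bar is against the fingers. I'll push the last bit while watching the force.

send_rows:
  increments: [0,0,0,0.4,-0.11,0,0,0,0,0,0.4,-0.11,0,0,0,0,0,0.2,-0.05,0,0,0,0,0,0,0,0,0]

```text
time: 6.43
position: [0.5374, -0.0576, 0.1912]
tool_rot: [0.99, -0.138, -0.002, 0.0]
ft_force: [-6.0, -0.5, 4.6]
grip_width: 0.0005
grip_force: 3.9
```

send_rows:
  increments: [0,0,0,0.2,-0.05,0,0,0,0,0,0,0,0,0]

```text
time: 6.6
position: [0.5389, -0.058, 0.1911]
tool_rot: [0.99, -0.138, -0.002, 0.0]
ft_force: [-6.4, -1.0, 4.2]
grip_width: 0.0006
grip_force: 3.9
```

send_rows:
  increments: [0,0,0,0.2,-0.05,0,0,0,0,0,0,0,0,0]

```text
time: 6.77
position: [0.5393, -0.058, 0.191]
tool_rot: [0.991, -0.137, -0.004, 0.0]
ft_force: [-8.8, -0.3, 6.0]
grip_width: 0.0004
grip_force: 5.4
```

send_rows:
  increments: [0,0,0,0.2,-0.05,0,0,0,0,0,0.1,-0.03,0,0,0,0,0,0,0,0,0,0,0,0,0,0,0,0]

```text
time: 7.1
position: [0.5397, -0.0582, 0.191]
tool_rot: [0.991, -0.137, -0.007, -0.0]
ft_force: [-13.4, 0.3, 11.0]
grip_width: 0.0005
grip_force: 7.7
```

```bash
python3 - <<'E'
from h import *
s=cam('side');w=cam('wrist')
a=cv2.resize(s['image'][210:390,200:380],(500,500),interpolation=cv2.INTER_CUBIC);b=cv2.resize(w['image'],(0,0),fx=.46,fy=.46)
o=np.zeros((500,800,3),np.uint8);o[:,:500]=a;o[:b.shape[0],500:500+b.shape[1]]=b[:,:300]
cv2.imwrite('pics/c4.png',o[:,:,::-1])
E
```

```text
(no output)
```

View pics/c4.png

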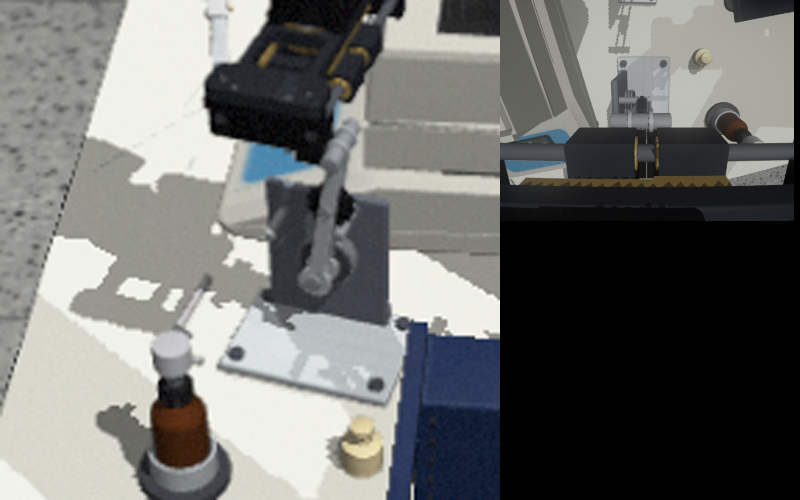

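The arm leans forward past upright, with its top at (335,150) of the crop and its pivot at (318,275). It no longer moves as the force rises to 13 N, so it is at the stop.

```bash
python3 -c "
from rig import robot
print(robot.hand_in())"
```

```text
the job is handed in; nothing more can be done
None
```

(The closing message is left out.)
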